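# Quarantine a cracked carabiner and close up the reject bin

### The job

Put the cracked carabiner, the one whose loop is broken open, into the reject bin and let go of it there. Then swing the bin's bar gate fully down onto the rim without slamming it, and only then turn the latch arm all the way in over the gate's end bar. Leave the other gear on the bench where it lies.

Things in the scene. Friction and masses are not known exactly. Their poses are not given: they have to be found in the camera images.
- bin: Grey reject bin fixed to the bench, open at the top, outside 220 (its x) by 200 (its y) by 90 mm high, walls and floor 4 mm. Origin: centre of its underside; z up. The bar gate is hinged along its +y wall; the latch stands on a 24 x 22 mm post, 101 mm high, outside its -y wall (post centre at x -60, y -113 mm). A bent snapgate already lies on its floor near the +x wall.
- cracked_centre (a point): The cracked carabiner: dark steel D-shaped loop lying flat, 124 mm long (x) by 76 mm wide (y) by 12 mm thick, 0.12 to 0.26 kg. One long side (the spine, at +y) is a sound straight flat-sided bar; the opposite long side (-y) is broken open by a gap of about 30 mm with one stub bent outward. Point: middle of the loop, half-way up (6 mm above its underside); x along the spine, z up.
- cracked_spine (a point): Middle of the cracked carabiner's spine, half-way up: 29 mm to +y of its centre, same axes. The spine here is a bar 12 mm wide, 12 mm thick, straight for 88 mm along x; the inside of the loop beside it is free, 46 mm wide.
- gate (a joint): Gate angle in rad: 0 = lying shut on the bin's rim, grows as it opens; about 1.57 upright, larger leans back away from the bin, stop at 2.2. It starts standing open between 1.7 and 2.1. A stiff hinge: it stays where it is left; moving the end bar takes 1 to 4 N.
- gate_hinge (a point): Middle of the gate's hinge line, which runs along the bin's x at 95 mm above the bench over the bin's +y wall (bin y +95 mm). Fixed to the bin, but its axes turn with the gate.
- gate_bar (a point): Middle of the gate's free end bar: a round aluminium bar 10 mm thick, 210 mm long, parallel to the hinge line at 192 mm from it. The gate is a grille of four 10 mm bars running from the hinge to the end bar, at bin x -105, -35, 35 and 105 mm, so 60 mm is clear about the middle of the end bar. Shut, the end bar lies over the bin's -y wall (bin y -97 mm), its centre 95 mm above the bench.
- latch (a joint): Latch angle in rad about the vertical: 0 = closed against its stop, arm pointing to the bin's +y, in over the gate's end bar; grows counter-clockwise seen from above (arm turning towards the bin's -x and outward), stop at 2.4. It starts between 1.5 and 2.2. Light friction (about 1 N at the pin); it stays where it is left.
- latch_pivot (a point): Pivot axis of the latch arm, at bin x -60, y -117 mm, given at the half-height of its pin (128 mm above the bench).
- latch_pin (a point): The upright round steel pin near the end of the latch arm, the part to push or pinch: 14 mm thick, reaching 34 mm up from the arm (arm top at 111 mm, pin top at 145 mm above the bench). Point: on the pin's axis 128 mm above the bench, 58 mm from the pivot axis. The arm is a flat dark steel bar 80 x 18 x 8 mm.
- sound_centre (a point): A sound carabiner of the same make and size as the cracked one, but its loop is closed all round: not to be moved. Point: middle of the loop, half-way up.
- eyebolt_centre (a point): Steel eyebolt lying flat, about 130 mm long, bystander. Point: where the shank joins the eye, half-way up.
- pin_gauge_centre (a point): Brass pin gauge, square 24 mm handle with a round pin at each end, 130 mm long, bystander. Point: its centre.
- descender_centre (a point): Aluminium figure-eight descender lying flat, about 120 mm long, bystander. Point: near its middle, half-way up.
- rigging_plate_centre (a point): Aluminium rigging plate with three holes, 90 x 110 x 10 mm, bystander. Point: its centre.
- snapgate_centre (a point): Bent steel snapgate, about 87 mm long, lying on the bin's floor; it may be touched. Point: near its middle, half-way up.
Mind the look-alikes: they are no part of the job. What is shaped like the part that bears cracked_centre but blue is not meant.

How it is judged:
By the outcome, as a careful person would: the job done as asked, in the order asked, and still so for the second after the job is handed in, with the robot touching nothing.
It also fails if it takes over 72 s, if anything falls off the work surface, if the arm or the gripper's body presses on something with over 40 N, if the wrist force passes 120 N, or if a joint passes its speed limit or range.

### The arm

A 6-joint arm with a two-finger parallel gripper is mounted at the origin on the work surface. World frame = base frame: x ahead of the robot, y to its left, z up, the work surface at z = 0. Lengths are in m, angles in rad, forces in N, time in s.
With the tool pointing down it reaches from about 0.325 to 0.85 m from the base axis. Payload 4.4 kg.
Tool frame: the origin (TCP) lies between the finger pads; the fingertips stand 22 mm ahead of it and the grasp point (between the pads) lies 3 mm ahead of it; z points along the fingers, y is the direction in which the jaws open and shut (so a half turn about z gives the same grasp; the last joint's range is limited). The gripper opens to 94 mm and grips with 3 to 60 N. Pads are 16 mm wide; open, the fingers measure 119 mm over their backs; the gripper's body (75 mm by 177 mm) begins 78 mm behind the grasp point.
Start: joints at [-1.47, 0.207, 1.542, -0, 1.393, -0.15], TCP at [0.143, -0.557, 0.197] pointing down, gripper open.
Joint ranges: [-2.73, 2.73], [-0.86, 2.22], [0.23, 2.46], [-1.11, 4.25], [0.08, 2.63], [-2.82, 2.82]. Speed limits (rad/s): [2.79, 2.79, 3.14, 3.14, 3.14, 3.14].

### API

Orientations are given as a rotation vector (axis times angle).
In Python, from workcell import read_state, optics, manip gives the robot as it stands. The module is installed in compiled form; this text tells all that it offers.
- The arm moves only by the tool send_rows, never from a script. Its argument "plan" is a list that holds one entry, the list of rows, each a list of 4 numbers: the shift along the world's x, y, z in mm, then the turn about the world's z in rad. A call has 1 to 5 rows; each row is the pose to reach, as a shift and turn from the pose commanded when the call began; what a row does not reach only later rows make up. A row lasts 1/12 s, in which the tool goes at most 41.7 mm and 7.16 degrees, less where a joint would pass 70% of its speed; a pose out of reach is approached as far as the arm can. A call with a gripper value outside its range is refused whole. "jaw" is the finger opening in mm, from 0 to 94, set as the call begins (left out, the last holds). The fingers move at their own pace and stop on an object; "grip_force" is the grip in N (left out, the last holds). Time passes only in rows, so rows that repeat a pose let the fingers close. It gives the time, the measured TCP pose, the force and the opening at its end, in the units of the state.
- read_state(): the state, without advancing time (a new reading comes with each control period).
- optics.grab_frame(name): name is "side" or "top" or "wrist"; returns (picture, depth): 384x512x3 uint8, red, green, blue; 384x512 float32, m along the optical axis (not along the pixel's ray), 0 where there is no reading.
- optics.calibration(name): a dict with "mtx" (3x3 intrinsics, pixels), "R" (3x3) and "t" (3): a world point X has camera coordinates R X + t. Camera axes: x right, y down, z forward; pixel columns grow to the right and rows downward; lengths in m; the calibration is good to about 2 mm. A picture is of the moment at which its call begins: read the wrist's pose just before it. calibration takes no time and is no camera call; for the wrist camera it gives the pose at the moment of the call.
- manip.close_job(): hands the job in, once; it reports no verdict.
The state is a dict: "time_s": time; "qpos": joint angles; "qvel": joint speeds; "joint_torque": joint torques, N m; "position": TCP position; "orientation": TCP orientation; "wrist_force": force on the tool from outside, world axes, zero at the start; "torque": the same for the moment, N m; "gripper_width": finger opening in m.
Only numpy, scipy, OpenCV 4.12 (cv2) and the standard library are available. Lean on these libraries where they do the work, as an engineer would, in place of code of your own. Each camera call takes 0.05 s, during which the arm holds its last target. There are 200 camera calls.

## Working session

There is one attempt and no reset: what is moved stays moved. The work goes in short steps, Python scripts to look and compute and a tool call to move; the robot and the scene stay as the last step left them, time stands still between calls to the robot, and variables do not carry over. Pictures are saved under pics/ and viewed, about 8 in all and at most 12, crops included, and the job is handed in when it is done.

Besides the shell and the picture viewer there is one more tool, called after "Request:" in YAML: its name, and indented under it one key for each argument. send_rows: Moves the arm, as the interface text tells. Its arguments: {"type":"object","properties":{"plan":{"type":"array","items":{"type":"array","items":{"type":"array","items":{"type":"number"}}}},"jaw":{"type":"number"},"grip_force":{"type":"number"}},"required":["plan"]}

```bash
mkdir -p pics; cat > h.py <<'E'
import numpy as np, cv2
from workcell import read_state, optics, manip
def grab(n,save=None):
    c=optics.calibration(n); p,d=optics.grab_frame(n)
    if save: cv2.imwrite('pics/'+save,p[...,::-1])
    np.savez('last_'+n,p=p,d=d,**{k:np.array(c[k]) for k in('mtx','R','t')})
    return p,d,c
def last(n):
    z=np.load('last_'+n+'.npz'); return z['p'],z['d'],z
def ray(c,u,v,z):
    R=np.array(c['R']);o=-R.T@np.array(c['t']);r=R.T@np.linalg.solve(c['mtx'],[u,v,1.]);return o+r*(z-o[2])/r[2]
def cloud(c,d):
    v,u=np.mgrid[:d.shape[0],:d.shape[1]];P=np.stack([u,v,np.ones_like(u)],-1).astype(float)@np.linalg.inv(c['mtx']).T*d[...,None]
    return (P-np.array(c['t']).ravel())@np.array(c['R'])
def proj(c,X):
    q=np.array(c['mtx'])@(np.array(c['R'])@np.array(X)+np.array(c['t']).ravel());return q[:2]/q[2]
E
python3 - <<'E'
from h import *
a,_,c=grab('top');b,_,c2=grab('side')
cv2.imwrite('pics/a.png',cv2.resize(np.vstack([a,b])[...,::-1],None,fx=.78,fy=.78))
cv2.imwrite('pics/top.png',cv2.resize(a[...,::-1],(800,600)))
for k in(c,c2):print(np.round(-np.array(k['R']).T@k['t'],3),np.round(k['R'],2).tolist(),k['mtx'][0][0])
print(read_state())
E
```

```text
[ 0.464 -0.005  1.451] [[-0.03, -1.0, 0.0], [-1.0, 0.03, -0.06], [0.06, -0.0, -1.0]] 416.6095680313751
[0.018 0.872 1.211] [[-0.86, -0.5, -0.01], [-0.37, 0.64, -0.67], [0.34, -0.58, -0.74]] 494.6820532986891
{'time_s': 0.1, 'qpos': array([-1.47047527e+00,  2.07326690e-01,  1.54278221e+00, -2.48229445e-05,
        1.39349473e+00, -1.50530154e-01]), 'qvel': array([ 5.69570576e-04, -8.15564785e-06, -4.67955161e-03, -5.02140469e-04,
       -7.50734194e-04,  1.62163218e-03]), 'joint_torque': array([-2.16439648e-04, -3.71863103e+01, -2.82293916e+01,  7.00762030e-02,
        3.11324699e-02, -4.95468157e-05]), 'position': array([ 0.14262107, -0.55627502,  0.19622523]), 'orientation': array([-3.11491789e+00, -3.92759134e-01, -4.09052796e-05]), 'wrist_force': array([-0.21210898, -0.22856069, -0.14632201]), 'torque': array([-0.02555167, -0.00702591,  0.02203479]), 'gripper_width': 0.09423501126904356}
```

View pics/top.png

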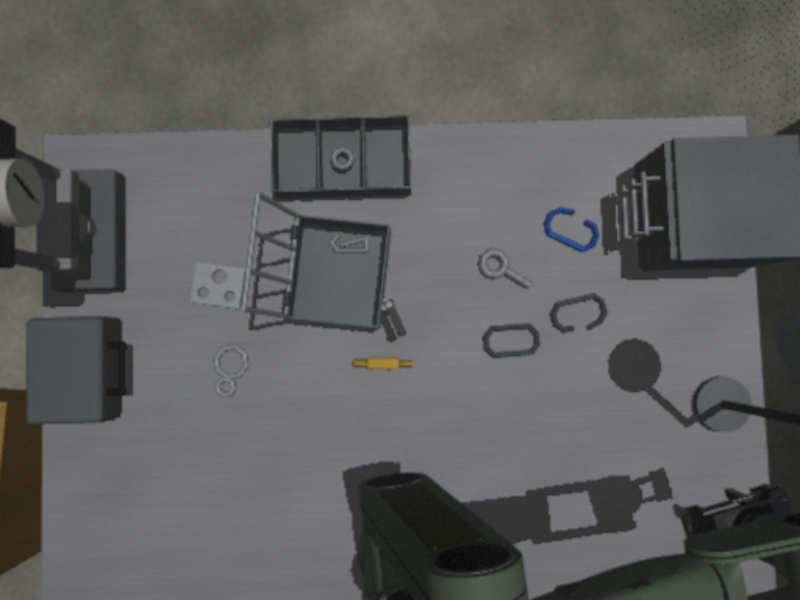

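View pics/a.png

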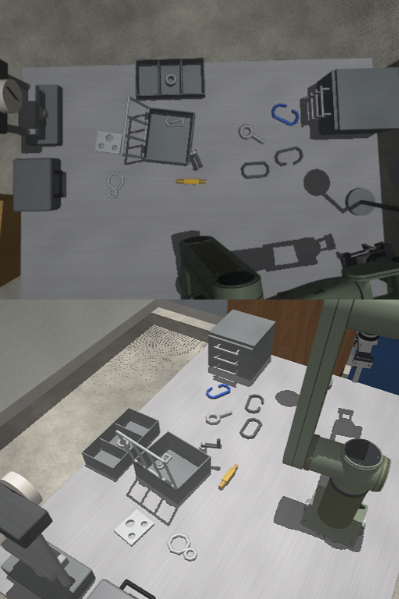

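The top view (800x600 pixels) shows three carabiner-like loops. The dark one at (578,312) has a gap at the bottom. The dark one at (511,340) looks closed, so it is the sound one. The third, at (571,229), is broken but blue, so it is excluded. The bin is at about (338,272), with its gate leaning left. The latch is at (392,318).

```bash
python3 - <<'E'
from h import *
p,d,c=last('top')
X=cloud(c,d)
s=.64
crop=p[170:245,290:400];cv2.imwrite('pics/crop.png',cv2.resize(crop[...,::-1],None,fx=7,fy=7,interpolation=cv2.INTER_CUBIC))
# carabiner masks
g=p.astype(int).sum(2); 
m=((g<230)).astype(np.uint8); m[:180]=0;m[235:]=0;m[:,:300]=0;m[:,392:]=0
n,l,st,ce=cv2.connectedComponentsWithStats(m)
for i in range(1,n):
    if st[i,4]<40: continue
    v,u=np.nonzero(l==i);P=np.array([ray(c,a,b,.008)[:2] for a,b in zip(u,v)],np.float32)
    r=cv2.minAreaRect(P*1000);print(st[i],np.round(r[0],1),np.round(r[1],1),round(r[2],1), 'med z',np.median(X[v,u,2]),np.round(P.mean(0)*1000,1), p[v,u].mean(0))
    print(np.round(cv2.boxPoints(r)).tolist())
# bin rim
Q=X.reshape(-1,3);ok=(d.ravel()>0)&(Q[:,0]>.45)&(Q[:,0]<.8)&(Q[:,1]<.4)&(Q[:,1]>.03)
k=ok&(abs(Q[:,2]-.09)<.006)
r=cv2.minAreaRect((Q[k,:2]*1000).astype(np.float32));print('rim',k.sum(),r)
print(np.round(cv2.boxPoints(r)).tolist())
k=ok&(Q[:,2]>.10);import sys
A=Q[k];print(len(A),A[:,2].max())
h=A[A[:,2]>.24];print('bar pts',np.round(h[np.argsort(h[:,0])][::8],3).tolist())
lt=A[(A[:,1]<.14)];print('latch',np.round(lt,3).tolist()[:60])
E
```

```text
[352 188  37  25 258] [ 505.3 -393.1] [ 73.7 124.9] 12.3 med z 0.01017869874948111 [ 510.9 -392. ] [58.89922481 60.5        62.25581395]
[[456.0, -340.0], [483.0, -462.0], [555.0, -446.0], [528.0, -324.0]]
[309 207  36  22 274] [ 452.5 -240.8] [ 67.9 122.2] 2.7 med z 0.01055765545244704 [ 452.9 -241.2] [59.7810219  61.6350365  63.27737226]
[[416.0, -181.0], [421.0, -303.0], [489.0, -300.0], [484.0, -178.0]]
rim 241 ((610.97998046875, 128.17129516601562), (210.4425811767578, 220.1966094970703), 82.15774536132812)
[[488.0, 39.0], [706.0, 9.0], [734.0, 217.0], [516.0, 247.0]]
741 0.29222962640964756
bar pts [[0.521, 0.281, 0.28], [0.524, 0.277, 0.287], [0.525, 0.271, 0.251], [0.527, 0.275, 0.271], [0.53, 0.278, 0.28], [0.535, 0.279, 0.288], [0.541, 0.28, 0.285], [0.549, 0.278, 0.29], [0.554, 0.276, 0.288], [0.56, 0.276, 0.286], [0.566, 0.279, 0.287], [0.572, 0.271, 0.283], [0.577, 0.277, 0.283], [0.583, 0.279, 0.286], [0.59, 0.27, 0.264], [0.592, 0.27, 0.276], [0.594, 0.268, 0.283], [0.597, 0.273, 0.288], [0.599, 0.268, 0.286], [0.605, 0.272, 0.289], [0.611, 0.272, 0.289], [0.617, 0.274
[... 291 characters left out ...]
 0.259, 0.291], [0.689, 0.257, 0.291], [0.695, 0.26, 0.289], [0.701, 0.255, 0.286], [0.707, 0.26, 0.288], [0.713, 0.258, 0.283], [0.719, 0.26, 0.284], [0.727, 0.254, 0.286], [0.729, 0.251, 0.274], [0.731, 0.247, 0.278], [0.733, 0.249, 0.283], [0.736, 0.246, 0.269]]
latch [[0.547, 0.036, 0.103], [0.547, 0.033, 0.101], [0.544, 0.039, 0.1], [0.544, 0.033, 0.105], [0.541, 0.039, 0.105], [0.54, 0.036, 0.107], [0.54, 0.033, 0.107], [0.538, 0.039, 0.102], [0.538, 0.036, 0.102], [0.537, 0.033, 0.111], [0.534, 0.04, 0.102], [0.534, 0.036, 0.102], [0.534, 0.033, 0.107], [0.531, 0.036, 0.102], [0.531, 0.033, 0.105], [0.528, 0.04, 0.107], [0.528, 0.037, 0.102], [0.528, 0.033, 0.1], [0.524, 0.03, 0.107]]
```

View pics/crop.png

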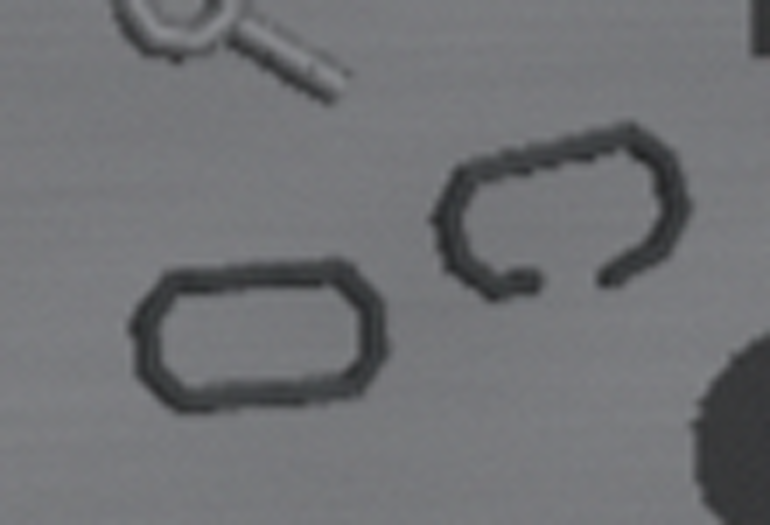

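The enlarged crop confirms it: the loop at crop (560,210) has a gap at the bottom between (540,283) and (605,280), so it is the cracked one. The loop at crop (260,335) is closed. I'll check the heights along the path before I move.

```bash
python3 - <<'E'
from h import *
from scipy.spatial.transform import Rotation as Ro
s=read_state();print(Ro.from_rotvec(s['orientation']).as_matrix().round(2).tolist())
p,d,c=last('top');X=cloud(c,d)
for n,(u,v) in dict(disc=(634,365),disc2=(722,404),cab=(720,200),cabhandle=(640,200),tray=(340,120),latch=(388,310)).items():
    u=int(u*.64);v=int(v*.64);print(n,X[v,u].round(3),X[v-3:v+4,u-3:u+4,2].max().round(3))
q=X.reshape(-1,3);k=(d.ravel()>0)&(q[:,2]>.05)&(q[:,1]<-.3)&(q[:,0]>.05)&(q[:,0]<.8)
G={}
for a in q[k]:
    key=(round(a[0],1),round(a[1],1));G[key]=max(G.get(key,0),round(a[2],2))
print(G)
E
```

```text
[[0.97, 0.25, -0.0], [0.25, -0.97, 0.0], [0.0, -0.0, -1.0]]
disc [ 0.391 -0.511  0.   ] 0.007
disc2 [ 0.303 -0.689  0.032] 0.054
cab [ 0.715 -0.629  0.193] 0.204
cabhandle [ 0.75  -0.529  0.043] 0.172
tray [0.945 0.122 0.059] 0.074
latch [0.524 0.027 0.109] 0.122
{(np.float64(0.8), np.float64(-0.7)): np.float64(0.21), (np.float64(0.8), np.float64(-0.8)): np.float64(0.21), (np.float64(0.8), np.float64(-0.6)): np.float64(0.21), (np.float64(0.8), np.float64(-0.5)): np.float64(0.2), (np.float64(0.7), np.float64(-0.7)): np.float64(0.21), (np.float64(0.7), np.float64(-0.8)): np.float64(0.21), (np.float64(0.7), np.float64(-0.6)): np.float64(0.21), (np.float64(0.7), np.float64(-0.5)): np.float64(0.21), (np.float64(0.6), np.float64(-0.7)): np.float64(0.21), (np.float64(0.6), np.float64(-0.8)): np.float64(0.2), (np.float64(0.6), np.float64(-0.6)): np.float64(0.21), (np.float64(0.6), np.float64(-0.5)): np.float64(0.2), (np.float64(0.5), np.float64(-0.6)): np.float64(0.53), (np.float64(0.5), np.float64(-0.5)): np.float64(0.5), (np.float64(0.4), np.float64(-0.6)): np.float64(0.53), (np.float64(0.4), np.float64(-0.5)): np.float64(0.51), (np.float64(0.3), np.float64(-0.7)): np.float64(0.31), (np.float64(0.2), np.float64(-0.6)): np.float64(0.52), (np.float64(0.1), np.float64(-0.6)): np.float64(0.25), (np.float64(0.2), np.float64(-0.5)): np.float64(0.61), (np.float64(0.1), np.float64(-0.5)): np.float64(0.57), (np.float64(0.2), np.float64(-0.4)): np.float64(0.64), (np.float64(0.2), np.float64(-0.3)): np.float64(0.66), (np.float64(0.1), np.float64(-0.4)): np.float64(0.64), (np.float64(0.1), np.float64(-0.3)): np.float64(0.66)}
```

```bash
python3 - <<'E'
from h import *
p,d,c=last('top');X=cloud(c,d)
q=X.reshape(-1,3);k=(d.ravel()>0)&(q[:,2]>.25)&(q[:,1]<-.3)&(q[:,0]>.25)
print(k.sum(),q[k].min(0),q[k].max(0))
p,d,c=grab('side');X=cloud(c,d);q=X.reshape(-1,3);k=(d.ravel()>0)&(q[:,2]>.25)&(q[:,1]<-.3)&(q[:,0]>.25)
print(k.sum(),q[k].min(0),q[k].max(0))
E
```

```text
547 [ 0.29217933 -0.69784072  0.25094069] [ 0.49306771 -0.54954921  0.53046454]Traceback (most recent call last):
  File "<stdin>", line 6, in <module>
    return umr_minimum(a, axis, None, out, keepdims, initial, where)
ValueError: zero-size array to reduction operation minimum which has no identity
```

Request:
send_rows:
  plan:
    - [[16,33,0,0.12],[33,66,0,0.24],[49,100,0,0.36],[66,133,0,0.48],[82,166,0,0.6]]

```text
time_s: 0.57
position: [0.225, -0.3891, 0.1967]
orientation: [-2.857, -1.304, -0.001]
wrist_force: [-0.0, 0.5, 0.9]
gripper_width: 0.0938
```

Request:
send_rows:
  plan:
    - [[30,10,0,0.12],[65,20,0,0.24],[100,30,0,0.36],[135,40,0,0.48],[165,45,0,0.6]]

```text
time_s: 0.98
position: [0.3916, -0.3443, 0.1971]
orientation: [-2.343, -2.092, -0.001]
wrist_force: [-0.6, 0.1, 0.6]
gripper_width: 0.0941
```

Request:
send_rows:
  plan:
    - [[35,-10,0,0.12],[70,-20,0,0.24],[105,-30,0,0.338],[140,-40,0,0.338],[140,-40,0,0.338]]

```text
time_s: 1.4
position: [0.5344, -0.3864, 0.1943]
orientation: [-1.963, -2.452, -0.002]
wrist_force: [-1.0, -0.0, 0.4]
gripper_width: 0.094
```

```bash
python3 - <<'E'
from h import *
from scipy.spatial.transform import Rotation as Ro
s=read_state();p,d,c=grab('wrist','w1.png')
R=Ro.from_rotvec(s['orientation']).as_matrix();print('tool y',R[:,1].round(3),s['position'].round(4))
X=cloud(c,d);print(X[192,256])
g=p.astype(int).sum(2);m=((g<260)&(X[...,2]>-.02)&(X[...,2]<.03)&(d>0)).astype(np.uint8)
n,l,st,_=cv2.connectedComponentsWithStats(m)
for i in range(1,n):
    if st[i,4]<600: continue
    v,u=np.nonzero(l==i);P=np.array([ray(c,a,b,.010)[:2]*1000 for a,b in zip(u,v)],np.float32);r=cv2.minAreaRect(P)
    print(st[i],r,np.round(cv2.boxPoints(r)).tolist())
E
```

```text
tool y [0.976 0.219 0.001] [ 0.5344 -0.3864  0.1943]
[ 0.53917112 -0.40068348  0.01078786]
[  111     0   242   230 17999] ((496.7916259765625, -328.3274841308594), (254.52963256835938, 254.03411865234375), 12.610692024230957) [[345.0, -232.0], [400.0, -480.0], [649.0, -424.0], [593.0, -177.0]]
[336 160  92  62 627] ((678.90966796875, -362.9679260253906), (116.08269500732422, 50.9103889465332), 33.73013687133789) [[617.0, -374.0], [645.0, -416.0], [741.0, -352.0], [713.0, -310.0]]
[  72  204   85   76 3514] ((366.7460021972656, -498.5707702636719), (125.62841796875, 62.964500427246094), 54.59223937988281) [[305.0, -532.0], [356.0, -568.0], [429.0, -466.0], [377.0, -429.0]]
[ 263  249   92   39 1656] ((627.7649536132812, -483.51629638671875), (118.14302062988281, 52.82660675048828), 12.564465522766113) [[564.0, -471.0], [576.0, -522.0], [691.0, -496.0], [680.0, -445.0]]
[244 323  31  38 724] ((588.986083984375, -603.4636840820312), (27.568483352661133, 65.41878509521484), 0.10842382907867432) [[575.0, -571.0], [575.0, -636.0], [603.0, -636.0], [603.0, -571.0]]
```

View pics/w1.png

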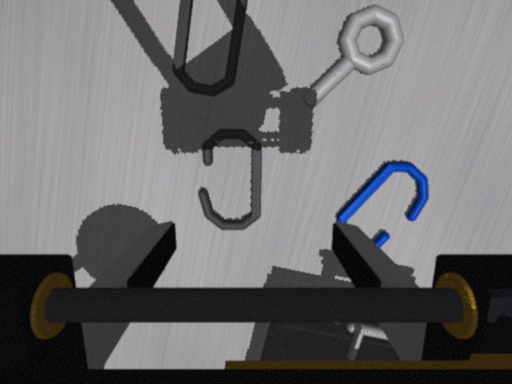

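```bash
python3 - <<'E'
from h import *
p,d,c=last('wrist')
for v in(160,170,180,190,200):print(v,p[v,243:270].astype(int).sum(1).tolist())
for q in [(256,150),(256,181),(256,210),(232,131),(232,228),(203,180)]:print(q,ray(c,*q,.012).round(4))
E
```

```text
160 [483, 489, 482, 474, 455, 473, 485, 442, 256, 196, 228, 238, 239, 241, 236, 237, 239, 211, 275, 439, 482, 486, 484, 489, 491, 483, 489]
170 [486, 470, 477, 464, 485, 487, 491, 466, 260, 203, 223, 248, 241, 244, 244, 251, 243, 223, 312, 438, 488, 490, 489, 494, 486, 485, 487]
180 [470, 480, 482, 488, 495, 500, 457, 318, 186, 191, 231, 240, 245, 229, 244, 242, 236, 243, 367, 488, 484, 491, 485, 490, 491, 480, 499]
190 [482, 487, 501, 500, 489, 487, 471, 352, 218, 198, 239, 241, 236, 235, 255, 251, 238, 244, 371, 460, 497, 489, 499, 489, 504, 498, 516]
200 [493, 494, 492, 479, 493, 503, 506, 463, 289, 209, 249, 227, 231, 238, 240, 251, 229, 277, 450, 496, 496, 489, 502, 501, 501, 502, 492]
(256, 150) [ 0.5281 -0.3516  0.012 ]
(256, 181) [ 0.5362 -0.3874  0.012 ]
(256, 210) [ 0.544  -0.4223  0.012 ]
(232, 131) [ 0.4965 -0.3365  0.012 ]
(232, 228) [ 0.5202 -0.4512  0.012 ]
(203, 180) [ 0.4745 -0.3999  0.012 ]
```

Request:
send_rows:
  plan:
    - [[2,-1,-35,0],[2,-1,-70,0],[2,-1,-100,0],[2,-1,-125,0],[2,-1,-140,0]]
  jaw: 44
  grip_force: 40

```text
time_s: 1.87
position: [0.5283, -0.3849, 0.0534]
orientation: [-1.963, -2.444, -0.0]
wrist_force: [-0.1, -0.5, -0.2]
gripper_width: 0.064
```

Request:
send_rows:
  plan:
    - [[0,0,-10,0],[0,0,-20,0],[0,0,-29,0],[0,0,-29,0],[0,0,-29,0]]

```text
time_s: 2.28
position: [0.5317, -0.3872, 0.0287]
orientation: [1.967, 2.449, -0.0]
wrist_force: [-0.1, -0.2, -0.3]
gripper_width: 0.0438
```

Request:
send_rows:
  plan:
    - [[3,0,-2,0],[4,0,-4,0],[4,0,-4,0]]

```text
time_s: 2.53
position: [0.5365, -0.3873, 0.0249]
orientation: [1.965, 2.449, -0.0]
wrist_force: [-0.1, -0.2, 0.6]
gripper_width: 0.044
```

Request:
send_rows:
  plan:
    - [[0,0,0,0],[0,0,0,0],[0,0,0,0],[0,0,0,0],[0,0,0,0]]
  jaw: 4

```text
time_s: 2.95
position: [0.5357, -0.387, 0.0243]
orientation: [1.967, 2.45, -0.0]
wrist_force: [-0.1, -0.6, -0.6]
gripper_width: 0.0139
```

Request:
send_rows:
  plan:
    - [[0,0,0,0],[0,0,0,0],[0,0,0,0]]

```text
time_s: 3.2
position: [0.5357, -0.387, 0.0242]
orientation: [-1.967, -2.45, 0.0]
wrist_force: [-0.1, -0.8, -0.2]
gripper_width: 0.004
```

```bash
python3 - <<'E'
from h import *
p,d,c=grab('wrist','w2.png');print(ray(c,256,192,.0))
a,_,_=grab('top');b,_,_=grab('side')
A=cv2.resize(a[160:250,290:420],(520,360));B=cv2.resize(b[60:260,200:460],(520,400))
w=cv2.resize(p,(520,390))
cv2.imwrite('pics/c2.png',np.vstack([np.hstack([A[:300],]),B[:300]])[...,::-1])
E
```

```text
[ 0.53135405 -0.36669328  0.        ]
```

View pics/w2.png

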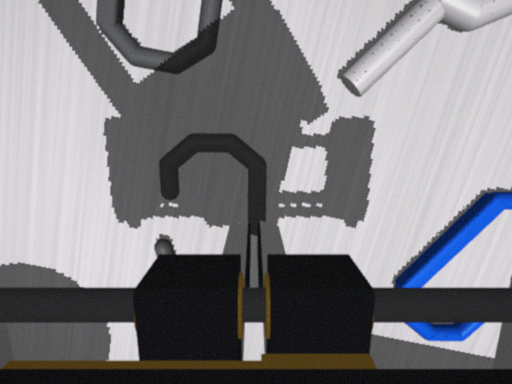

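```bash
python3 - <<'E'
from h import *
s=read_state();print(s['gripper_width'],s['position'],s['wrist_force'],s['qpos'])
p,d,c=last('wrist');X=cloud(c,d)
for v in(200,215,225,235,245):
  print(v,[(u,(X[v,u]*1000).round().astype(int).tolist()) for u in (232,240,247,254,260,266,275)])
cv2.imwrite('pics/w2c.png',cv2.resize(p[180:270,200:310][...,::-1],None,fx=7,fy=6.5,interpolation=cv2.INTER_CUBIC))
E
```

```text
0.004332500967444834 [ 0.53566852 -0.38701026  0.02421776] [-0.39851207  0.73102411  1.04648122] [-7.56447291e-01  5.57746465e-01  1.44471312e+00 -3.97371828e-05
  1.13919319e+00 -9.74474948e-01]
200 [(232, [516, -376, -1]), (240, [522, -375, 0]), (247, [527, -374, -1]), (254, [531, -370, 11]), (260, [534, -369, 11]), (266, [539, -371, 0]), (275, [546, -370, -2])]
215 [(232, [519, -386, 0]), (240, [524, -385, 0]), (247, [529, -385, -2]), (254, [533, -380, 12]), (260, [537, -379, 10]), (266, [542, -381, 0]), (275, [548, -380, -1])]
225 [(232, [520, -380, 39]), (240, [524, -378, 41]), (247, [528, -378, 40]), (254, [534, -386, 12]), (260, [536, -377, 39]), (266, [539, -376, 40]), (275, [544, -374, 42])]
235 [(232, [521, -380, 56]), (240, [525, -378, 57]), (247, [529, -379, 53]), (254, [536, -394, 10]), (260, [536, -378, 52]), (266, [538, -376, 56]), (275, [543, -374, 57])]
245 [(232, [522, -380, 69]), (240, [526, -379, 69]), (247, [529, -379, 66]), (254, [537, -400, 12]), (260, [535, -378, 65]), (266, [538, -376, 69]), (275, [542, -375, 70])]
```

View pics/w2c.png

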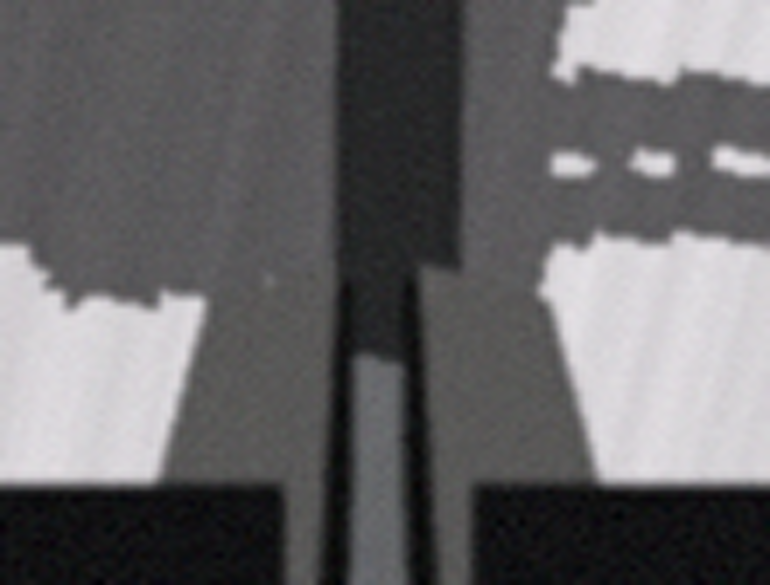

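```bash
python3 - <<'E'
from h import *
s=read_state();p,d,c=last('wrist')
R=c['R'];o=-R.T@c['t'];print('f',c['mtx'][0],c['mtx'][1],'cam',o,'axis',R[2],'tcp',s['position'],s['gripper_width'])
ty=np.array([.976,.219,0]);tx=np.array([.219,-.976,0])
for z in(.0,.002,.012,.02,.03,.037,.06):print(z,[proj(c,np.array([.5357,-.387,z])+a*ty*.003-tx*.008).round(0) for a in(-1,1)])
X=cloud(c,d);print(X[280,190],X[280,330],X[340,190],d[280,190])
E
```

```text
f [315.76899707   0.         253.58004886] [  0.         315.76899707 196.30882906] cam [ 0.51950104 -0.32048159  0.21109379] axis [ 0.05015035 -0.22816335 -0.97233041] tcp [ 0.53566852 -0.38701026  0.02421776] 0.004332500967444834
0.0 [array([251., 210.]), array([260., 210.])]
0.002 [array([251., 211.]), array([260., 211.])]
0.012 [array([251., 215.]), array([260., 215.])]
0.02 [array([251., 219.]), array([261., 219.])]
0.03 [array([251., 224.]), array([261., 224.])]
0.037 [array([251., 227.]), array([261., 227.])]
0.06 [array([251., 242.]), array([262., 242.])]
[ 0.51321455 -0.35664172  0.14817272] [ 0.54295175 -0.3498082   0.14866422] [ 0.51607256 -0.36763786  0.15305411] 0.06911522
```

The gripper closed on nothing. The wrist view puts the fingertips at z of about 20–25 mm, above the 12 mm spine, so the real tip is higher than nominal. I'll reopen and go lower while watching the force.

Request:
send_rows:
  plan:
    - [[0,0,0,0],[0,0,0,0],[0,0,0,0],[0,0,0,0],[0,0,-3,0]]
  jaw: 44

```text
time_s: 3.77
position: [0.5362, -0.3875, 0.0219]
orientation: [1.966, 2.449, -0.0]
wrist_force: [-0.0, 0.4, -0.4]
gripper_width: 0.0337
```

Request:
send_rows:
  plan:
    - [[0,0,-2,0],[0,0,-4,0],[0,0,-6,0],[0,0,-6,0]]

```text
time_s: 4.1
position: [0.5353, -0.3866, 0.0144]
orientation: [-1.966, -2.449, -0.0]
wrist_force: [-0.1, 0.4, -0.2]
gripper_width: 0.0442
```

Request:
send_rows:
  plan:
    - [[0,0,-2,0],[0,0,-4,0],[0,0,-5,0],[0,0,-5,0]]

```text
time_s: 4.43
position: [0.5355, -0.3868, 0.0098]
orientation: [-1.966, -2.449, -0.0]
wrist_force: [0.3, 0.0, 0.1]
gripper_width: 0.0442
```

```bash
python3 - <<'E'
from h import *
s=read_state();p,d,c=grab('wrist','w3.png');print(s['position'],s['wrist_force'])
X=cloud(c,d)
for v in range(190,240,4):print(v,(X[v,[205,215,225,295,305]][:,2]*1000).round())
E
```

```text
[ 0.53547256 -0.38680792  0.00984212] [0.30692543 0.04407697 0.06144729]
190 [ 0. -0. -1. -1. -1.]
194 [-1.  1. -2. -1. -0.]
198 [-1. -1. -1. -0. -1.]
202 [ 0. -2. -1. -1. -1.]
206 [-1. -0.  0. -0.  0.]
210 [-0. -1.  0.  0. -1.]
214 [-1. -0. -2. -1. -0.]
218 [ 0. -1. -2. -0. -0.]
222 [-1. -1.  0. 20.  0.]
226 [27. 23. -1. 26. 27.]
230 [33. 25. -1. 29. 34.]
234 [40. 27. -2. 36. 40.]
238 [47. 27. -1. 39. 46.]
```

View pics/w3.png

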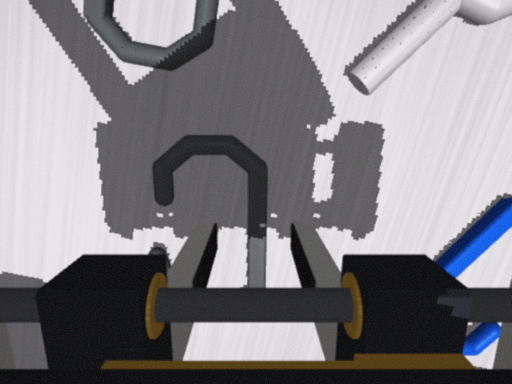

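Request:
send_rows:
  plan:
    - [[0,0,-2,0],[0,0,-4,0],[0,0,-6,0],[0,0,-6,0]]

```text
time_s: 4.82
position: [0.5353, -0.3867, 0.0036]
orientation: [-1.966, -2.449, -0.0]
wrist_force: [-0.4, -0.2, -1.0]
gripper_width: 0.0439
```

Request:
send_rows:
  plan:
    - [[0,0,-1.5,0],[0,0,-3,0],[0,0,-4,0],[0,0,-4,0]]

```text
time_s: 5.15
position: [0.5355, -0.3869, -0.0001]
orientation: [-1.966, -2.449, -0.0]
wrist_force: [0.1, -0.8, 0.1]
gripper_width: 0.0441
```

```bash
python3 - <<'E'
from h import *
s=read_state();p,d,c=grab('wrist');print(s['position'],s['wrist_force'])
X=cloud(c,d)
for v in range(208,236,3):print(v,(X[v,[200,205,210,215,295,300,305]]*1000).round()[:,[1,2]].tolist())
t,dt,ct=grab('top');Xt=cloud(ct,dt);
E
```

```text
[ 5.35497749e-01 -3.86853208e-01 -1.01146164e-04] [ 0.13540373 -0.83108766  0.11339529]
208 [[-379.0, -1.0], [-378.0, -1.0], [-377.0, -0.0], [-377.0, -1.0], [-366.0, -0.0], [-366.0, -1.0], [-365.0, -0.0]]
211 [[-381.0, -1.0], [-380.0, -1.0], [-379.0, -1.0], [-378.0, -1.0], [-368.0, -0.0], [-367.0, -0.0], [-366.0, -0.0]]
214 [[-382.0, 0.0], [-382.0, -1.0], [-381.0, -1.0], [-380.0, 0.0], [-370.0, 0.0], [-369.0, -1.0], [-368.0, -0.0]]
217 [[-384.0, 1.0], [-384.0, -1.0], [-383.0, 0.0], [-383.0, -1.0], [-371.0, 0.0], [-370.0, 1.0], [-370.0, -1.0]]
220 [[-386.0, -1.0], [-385.0, -0.0], [-385.0, -0.0], [-384.0, -0.0], [-374.0, -2.0], [-373.0, -1.0], [-372.0, -0.0]]
223 [[-388.0, -1.0], [-383.0, 12.0], [-382.0, 12.0], [-384.0, 7.0], [-372.0, 12.0], [-371.0, 12.0], [-374.0, 0.0]]
226 [[-383.0, 17.0], [-383.0, 18.0], [-382.0, 18.0], [-383.0, 13.0], [-372.0, 16.0], [-371.0, 18.0], [-371.0, 17.0]]
229 [[-383.0, 23.0], [-382.0, 23.0], [-382.0, 22.0], [-384.0, 16.0], [-373.0, 19.0], [-371.0, 23.0], [-371.0, 22.0]]
232 [[-320.0, 187.0], [-382.0, 27.0], [-383.0, 25.0], [-386.0, 16.0], [-373.0, 24.0], [-371.0, 28.0], [-371.0, 27.0]]
235 [[-383.0, 32.0], [-382.0, 31.0], [-383.0, 28.0], [-387.0, 17.0], [-374.0, 28.0], [-372.0, 31.0], [-371.0, 31.0]]
```

Request:
send_rows:
  plan:
    - [[0,0,-1.5,0],[0,0,-3,0],[0,0,-4.5,0],[0,0,-6,0],[0,0,-6,0]]

```text
time_s: 5.67
position: [0.5354, -0.3868, -0.0063]
orientation: [-1.966, -2.449, -0.0]
wrist_force: [-0.1, -0.4, -0.6]
gripper_width: 0.0442
```

Request:
send_rows:
  plan:
    - [[0,0,0,0],[0,0,0,0],[0,0,0,0],[0,0,0,0],[0,0,0,0]]
  jaw: 4

```text
time_s: 6.08
position: [0.5359, -0.3871, -0.0057]
orientation: [1.966, 2.45, 0.0]
wrist_force: [1.8, -0.1, -0.5]
gripper_width: 0.0142
```

Request:
send_rows:
  plan:
    - [[0,0,0,0],[0,0,0,0],[0,0,0,0]]

```text
time_s: 6.33
position: [0.536, -0.387, -0.0056]
orientation: [1.966, 2.45, 0.0]
wrist_force: [0.3, -0.3, -0.1]
gripper_width: 0.0112
```

Request:
send_rows:
  plan:
    - [[0,0,0,0],[0,0,5,0],[0,0,25,0],[0,0,50,0],[0,0,80,0]]
  grip_force: 55

```text
time_s: 6.75
position: [0.5336, -0.3854, 0.0724]
orientation: [-1.963, -2.445, -0.0]
wrist_force: [0.4, 0.2, -2.1]
gripper_width: 0.0113
```

```bash
python3 - <<'E'
from h import *
s=read_state();p,d,c=grab('wrist','w4.png');print(s['position'],s['wrist_force'],s['torque'],s['gripper_width'])
X=cloud(c,d)
for v in range(195,300,6):print(v,(X[v,[200,235,256,262,275,330,420]]*1000).round()[:,2].tolist())
E
```

```text
[ 0.53355167 -0.38538184  0.07242238] [ 0.39044779  0.19795922 -2.10846057] [-0.03066747 -0.18415499  0.00793544] 0.011282276633377537
195 [-1.0, -1.0, 89.0, 89.0, -1.0, -0.0, 0.0]
201 [-1.0, -1.0, 91.0, 90.0, -0.0, -2.0, 1.0]
207 [-1.0, -1.0, 90.0, 90.0, -1.0, 0.0, -1.0]
213 [-0.0, -1.0, 90.0, 88.0, -0.0, -0.0, 5.0]
219 [-0.0, 0.0, 91.0, 89.0, -1.0, -0.0, 11.0]
225 [-0.0, 88.0, 89.0, 89.0, 88.0, -0.0, 12.0]
231 [-1.0, 98.0, 91.0, 89.0, 98.0, 1.0, 11.0]
237 [0.0, 108.0, 90.0, 89.0, 107.0, -1.0, -1.0]
243 [-1.0, 116.0, 89.0, 91.0, 115.0, -0.0, 0.0]
249 [-1.0, 123.0, 90.0, 90.0, 122.0, -1.0, -0.0]
255 [185.0, 130.0, 88.0, 89.0, 129.0, 184.0, -0.0]
261 [187.0, 136.0, 89.0, 89.0, 135.0, 187.0, -1.0]
267 [190.0, 141.0, 89.0, 89.0, 141.0, 190.0, -0.0]
273 [194.0, 146.0, 90.0, 90.0, 147.0, 193.0, 0.0]
279 [197.0, 148.0, 90.0, 89.0, 152.0, 195.0, -0.0]
285 [198.0, 150.0, 89.0, 88.0, 155.0, 200.0, -0.0]
291 [201.0, 193.0, 192.0, 193.0, 192.0, 201.0, 192.0]
297 [201.0, 194.0, 194.0, 194.0, 194.0, 201.0, 193.0]
```

View pics/w4.png

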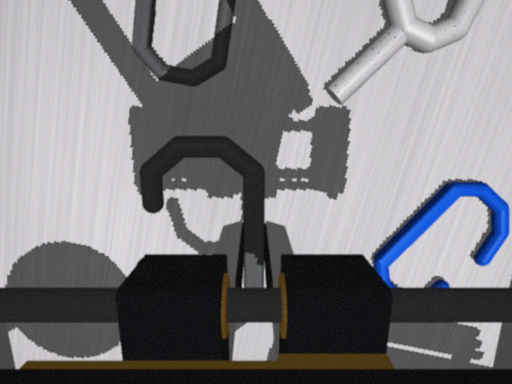

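The view shows the cracked carabiner held by its spine and hanging flat, with the gap end at (152,205). The reported TCP z reads about 32 mm too low against the real fingers: the tip is at about z + 10 mm. I'll use that offset from here on. Next I carry it to the bin.

Request:
send_rows:
  plan:
    - [[0,0,35,0],[0,10,70,-0.06],[5,35,105,-0.14],[10,65,120,-0.24],[15,100,120,-0.3]]

```text
time_s: 7.22
position: [0.5534, -0.2894, 0.2007]
orientation: [2.309, 2.113, 0.003]
wrist_force: [0.9, 0.1, -1.7]
gripper_width: 0.0114
```

Request:
send_rows:
  plan:
    - [[6,40,0,-0.056],[12,80,0,-0.056],[18,120,0,-0.056],[24,160,0,-0.056],[30,200,0,-0.056]]

```text
time_s: 7.63
position: [0.5802, -0.0852, 0.194]
orientation: [-2.37, -2.062, 0.001]
wrist_force: [1.0, -0.1, -2.0]
gripper_width: 0.0111
```

Request:
send_rows:
  plan:
    - [[6,40,0,0],[12,80,0,0],[18,120,0,0],[24,150,0,0],[24,150,0,0]]

```text
time_s: 8.05
position: [0.6045, 0.0691, 0.1939]
orientation: [-2.361, -2.069, -0.003]
wrist_force: [-1.0, -1.3, -2.1]
gripper_width: 0.0112
```

```bash
python3 - <<'E'
from h import *
s=read_state();p,d,c=grab('wrist','w5.png');print(s['position'],s['wrist_force'],s['gripper_width'])
X=cloud(c,d);Q=X.reshape(-1,3)
a=-.136;ex=np.array([np.cos(a),np.sin(a)]);ey=np.array([-ex[1],ex[0]])
k=(d.ravel()>0)&(abs(Q[:,2]-.09)<.006)&(Q[:,0]>.45)&(Q[:,0]<.8)&(Q[:,1]<.27)&(Q[:,1]>-.02)
B=Q[k,:2]-[.612,.130];bx=B@ex*1000;by=B@ey*1000
print(k.sum(),np.histogram(bx,bins=np.arange(-130,131,10)),np.histogram(by,bins=np.arange(-130,131,10))[0])
for w in(-1,1):
  m=(abs(bx-w*108)<9)&(abs(by)<80);
  if m.sum()>20: print('x wall',w,m.sum(),np.median(bx[m]),np.polyfit(by[m],bx[m],1))
  m=(abs(by-w*98)<14)&(abs(bx)<95)&((bx>-30)|(w>0));
  if m.sum()>20: print('y wall',w,m.sum(),np.median(by[m]),np.polyfit(bx[m],by[m],1))
k=(d.ravel()>0)&(abs(Q[:,2]-.13)<.018)&(Q[:,0]>.4)&(Q[:,0]<.6)&(Q[:,1]<.1)&(Q[:,1]>-.15)
B=(Q[k,:2]-[.612,.130]);print('pin',k.sum(),np.median(B@ex*1000),np.median(B@ey*1000),np.median(Q[k],0))
E
```

```text
[0.60453931 0.06908907 0.19390228] [-0.97238975 -1.27721144 -2.10261028] 0.011155377062612623
4231 (array([   0,  883,  619,   76,   82,   99,  116,  160,   78,   62,   13,
         18,   14,   13,   14,   15,   67,   85,   82,   73,   70,   75,
         78, 1439,    0,    0]), array([-130, -120, -110, -100,  -90,  -80,  -70,  -60,  -50,  -40,  -30,
        -20,  -10,    0,   10,   20,   30,   40,   50,   60,   70,   80,
         90,  100,  110,  120,  130])) [  0  21 113 991 122 128 124 130 136 131 139 143 149 145 163 159 163 163
 167 177 178 184 397   8   0   0]
x wall -1 1203 -110.52791826756888 [ 3.93601633e-03 -1.10908020e+02]
y wall -1 384 -95.96664675126405 [-3.99275958e-03 -9.60351563e+01]
x wall 1 1192 103.47711594081565 [3.51159099e-03 1.03753800e+02]
y wall 1 307 91.46078704559072 [6.34178406e-05 9.16760715e+01]
pin 31 -63.531290657776644 -109.50044938498596 [0.53429716 0.03001064 0.11414428]
```

View pics/w5.png

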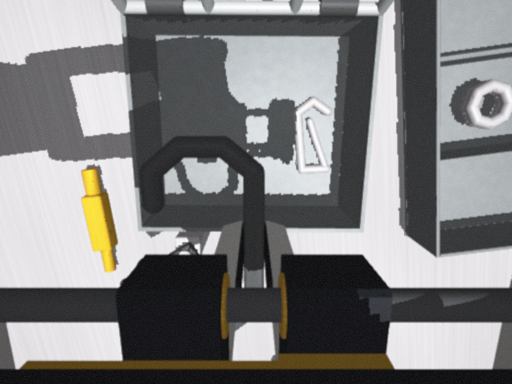

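Bin centre is about (0.608, 0.128), angle −0.138 rad. The carabiner is above the bin's near side and the snapgate is clear of the landing spot at (312,140). Now I lower it.

Request:
send_rows:
  plan:
    - [[3,24,0,0],[6,48,-15,0],[6,48,-50,0],[6,48,-85,0],[6,48,-115,0]]

```text
time_s: 8.52
position: [0.61, 0.1097, 0.0774]
orientation: [2.369, 2.062, -0.002]
wrist_force: [-0.0, -0.0, -2.5]
gripper_width: 0.0114
```

Request:
send_rows:
  plan:
    - [[0,0,-20,0],[0,0,-40,0],[0,0,-55,0],[0,0,-67,0],[0,0,-72,0]]

```text
time_s: 8.93
position: [0.609, 0.1095, 0.0049]
orientation: [-2.369, -2.06, 0.005]
wrist_force: [-0.1, -0.3, -2.1]
gripper_width: 0.0114
```

Request:
send_rows:
  plan:
    - [[0,0,0,0],[0,0,0,0],[0,0,0,0]]

```text
time_s: 9.18
position: [0.612, 0.1108, 0.0087]
orientation: [2.368, 2.062, 0.003]
wrist_force: [-0.7, -0.5, -2.1]
gripper_width: 0.0112
```

Request:
send_rows:
  plan:
    - [[0,0,-3,0],[0,0,-6,0],[0,0,-6,0],[0,0,-6,0]]

```text
time_s: 9.52
position: [0.6105, 0.1111, 0.0012]
orientation: [-2.369, -2.063, 0.0]
wrist_force: [0.0, -0.3, -1.7]
gripper_width: 0.0111
```

Request:
send_rows:
  plan:
    - [[0,0,0,0],[0,0,0,0],[0,0,0,0],[0,0,0,0],[0,0,0,0]]
  jaw: 36

```text
time_s: 9.93
position: [0.611, 0.111, 0.0016]
orientation: [2.369, 2.063, 0.001]
wrist_force: [0.1, -1.1, 0.5]
gripper_width: 0.0357
```

Request:
send_rows:
  plan:
    - [[0,0,10,0],[0,0,40,0],[0,0,75,0],[0,0,115,0],[0,0,155,0]]

```text
time_s: 10.35
position: [0.61, 0.111, 0.1581]
orientation: [-2.369, -2.063, 0.001]
wrist_force: [-0.6, 0.3, -0.0]
gripper_width: 0.0361
```

Request:
send_rows:
  plan:
    - [[0,-20,30,0],[0,-40,70,0],[0,-60,110,0],[0,-60,130,0],[0,-60,130,0]]

```text
time_s: 10.77
position: [0.6144, 0.0495, 0.2957]
orientation: [2.363, 2.054, 0.017]
wrist_force: [-0.0, 0.3, 0.4]
gripper_width: 0.0361
```

```bash
python3 - <<'E'
from h import *
s=read_state();p,d,c=grab('wrist','w6.png');print(s['position'],s['wrist_force'],s['gripper_width'])
b,_,_=grab('side');t,dt,ct=grab('top')
cv2.imwrite('pics/m6.png',np.hstack([cv2.resize(p,(400,300)),cv2.resize(t[110:220,140:290],(400,300))])[...,::-1])
X=cloud(ct,dt);Q=X.reshape(-1,3)
C=np.array([.608,.128]);a=-.138;ex=np.array([np.cos(a),np.sin(a)]);ey=np.array([-ex[1],ex[0]])
B=np.c_[(Q[:,:2]-C)@ex,(Q[:,:2]-C)@ey,Q[:,2]]*1000
k=(dt.ravel()>0)&(B[:,2]>200)&(B[:,2]<310)&(abs(B[:,0])<112)&(B[:,1]>90)&(B[:,1]<220);T=B[k];th=np.arctan2(T[:,2]-95,-(T[:,1]-95));r=np.hypot(T[:,2]-95,T[:,1]-95)
print('gate th',np.median(th),'max r',r.max(),np.median(T[r>185],0))
X=cloud(c,d);Q=X.reshape(-1,3);B=np.c_[(Q[:,:2]-C)@ex,(Q[:,:2]-C)@ey,Q[:,2]]*1000
k=(d.ravel()>0)&(B[:,2]>118)&(B[:,2]<150)&(B[:,1]<-60)&(B[:,1]>-190)&(B[:,0]<60)&(B[:,0]>-160)
print('pin',k.sum(),np.median(B[k],0) if k.any() else '', B[k][:,2].max() if k.any() else '')
k=(d.ravel()>0)&(abs(B[:,2]-110)<5)&(B[:,1]<-80)&(B[:,1]>-190)&(B[:,0]<60)&(B[:,0]>-160)
print('arm',k.sum(),B[k].round()[::max(1,k.sum()//12)].tolist())
E
```

```text
[0.6144463  0.04948231 0.29573037] [-0.02804838  0.28574697  0.42249587] 0.03613239672140829
gate th 1.8014548383739517 max r 202.75827259582022 [ -2.11559933 140.56791764 286.45131475]
pin 225 [-107.68187993 -139.82464825  142.78833874] 146.2570514750887
arm 787 [[-56.0, -101.0, 105.0], [-68.0, -109.0, 109.0], [-66.0, -112.0, 112.0], [-83.0, -116.0, 110.0], [-71.0, -119.0, 110.0], [-62.0, -121.0, 111.0], [-97.0, -125.0, 110.0], [-93.0, -127.0, 111.0], [-86.0, -130.0, 110.0], [-80.0, -133.0, 110.0], [-114.0, -136.0, 110.0], [-93.0, -138.0, 113.0], [-102.0, -147.0, 109.0]]
```

View pics/m6.png

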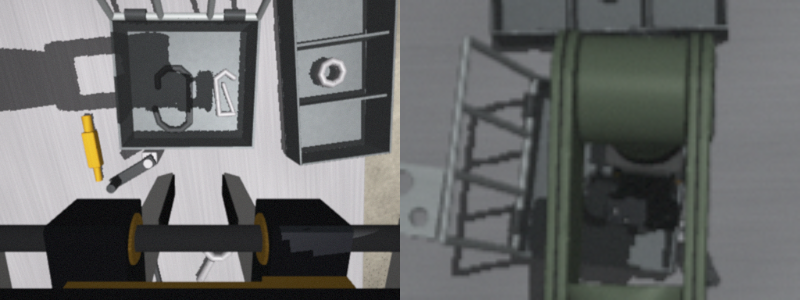

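Wrist view (left half of the picture): the carabiner lies flat in the bin at (172,97), with the snapgate at (225,92). The latch pin is near (112,187). The gate is at about 1.80 rad. Next I move over the end bar with the jaws turned across it.

Request:
send_rows:
  plan:
    - [[0,0,10,0.12],[0,0,20,0.24],[0,0,30,0.36],[0,0,35,0.48],[0,0,35,0.6]]

```text
time_s: 11.33
position: [0.61, 0.0517, 0.3198]
orientation: [-1.643, -2.675, 0.002]
wrist_force: [0.6, 0.4, -0.0]
gripper_width: 0.0362
```

Request:
send_rows:
  plan:
    - [[2,30,0,0.12],[4,60,0,0.24],[6,95,0,0.36],[8,130,0,0.48],[10,165,0,0.6]]

```text
time_s: 11.75
position: [0.6191, 0.2177, 0.3178]
orientation: [-0.78, -3.038, 0.004]
wrist_force: [-0.7, -1.1, -0.2]
gripper_width: 0.0358
```

Request:
send_rows:
  plan:
    - [[1,20,0,0.12],[2,40,0,0.24],[3,50,0,0.371],[3,50,0,0.371],[3,50,0,0.371]]

```text
time_s: 12.17
position: [0.6223, 0.2665, 0.3182]
orientation: [-0.218, -3.129, 0.003]
wrist_force: [0.3, -0.5, -0.1]
gripper_width: 0.0359
```

```bash
cat > g.py <<'E'
from h import *
from scipy.spatial.transform import Rotation as Ro
C=np.array([.608,.128]);a=-.138;ex=np.array([np.cos(a),np.sin(a)]);ey=np.array([-ex[1],ex[0]])
def binf(Q): return np.c_[(Q[:,:2]-C)@ex,(Q[:,:2]-C)@ey,Q[:,2]]*1000
def st():
    s=read_state();R=Ro.from_rotvec(s['orientation']).as_matrix()
    print('tcp bin',binf(s['position'][None])[0].round(1),'world',s['position'].round(4),'jaw ang',np.degrees(np.arctan2(R[1,1],R[0,1])).round(1),s['wrist_force'].round(1),s['gripper_width'].round(4));return s
E
python3 - <<'E'
from g import *
st();p,d,c=grab('wrist','w7.png')
B=binf(cloud(c,d).reshape(-1,3));ok=d.ravel()>0
k=ok&(B[:,2]>255)&(B[:,2]<300)&(B[:,1]>90)&(B[:,1]<200)&(abs(B[:,0])<110)
print(k.sum(),np.median(B[k],0),[ (lo,np.median(B[k&(B[:,0]>lo)&(B[:,0]<lo+20)],0).round().tolist()) for lo in(-100,-80,-60,-20,0,20,50,70)])
E
```

```text
Traceback (most recent call last):
  File "g.py", line 7, in st
    print('tcp bin',binf(s['position'][None])[0].round(1),'world',s['position'].round(4),'jaw ang',np.degrees(np.arctan2(R[1,1],R[0,1])).round(1),s['wrist_force'].round(1),s['gripper_width'].round(4));return s
                                                                                                                                                                            ^^^^^^^^^^^^^^^^^^^^^^^^
AttributeError: 'float' object has no attribute 'round'
```

```bash
sed -i "s/s\['gripper_width'\].round(4)/round(s['gripper_width'],4)/" g.py
python3 - <<'E'
from g import *
st();p,d,c=grab('wrist','w7.png')
B=binf(cloud(c,d).reshape(-1,3));ok=d.ravel()>0
k=ok&(B[:,2]>255)&(B[:,2]<300)&(B[:,1]>90)&(B[:,1]<200)&(abs(B[:,0])<110)
print(k.sum(),[ (lo,np.median(B[k&(B[:,0]>lo)&(B[:,0]<lo+20)],0).round().tolist()) for lo in(-100,-80,-60,-20,0,20,50,70)])
P=binf(cloud(c,d).reshape(-1,3)).reshape(384,512,3)
k=(d>0)&(P[...,2]>150)&(P[...,2]<420);print('near', k.sum())
E
```

```text
tcp bin [ -4.8 139.2 318.2] world [0.6223 0.2665 0.3182] jaw ang 82.0 [ 0.3 -0.5 -0.1] 0.0359
3713 [(-100, [-90.0, 141.0, 286.0]), (-80, [-70.0, 141.0, 286.0]), (-60, [-50.0, 141.0, 286.0]), (-20, [-10.0, 141.0, 286.0]), (0, [10.0, 141.0, 286.0]), (20, [31.0, 139.0, 286.0]), (50, [51.0, 139.0, 285.0]), (70, [86.0, 141.0, 286.0])]
near 9586
```

View pics/w7.png

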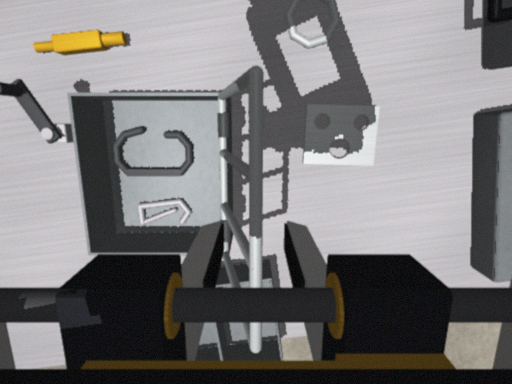

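The end bar (255,70)–(255,350) runs between the open fingers. I lower onto it and grip.

Request:
send_rows:
  plan:
    - [[3,0,-15,0],[5,1,-30,0],[5,1,-43,0],[5,1,-53,0],[5,1,-53,0]]

```text
time_s: 12.63
position: [0.627, 0.2657, 0.2643]
orientation: [-0.219, -3.128, 0.004]
wrist_force: [0.3, 0.4, -1.7]
gripper_width: 0.0358
```

Request:
send_rows:
  plan:
    - [[0,0,0,0],[0,0,0,0],[0,0,0,0],[0,0,0,0],[0,0,0,0]]
  jaw: 2
  grip_force: 20

```text
time_s: 13.05
position: [0.6292, 0.2671, 0.2695]
orientation: [0.216, 3.132, 0.001]
wrist_force: [0.1, -0.8, 1.0]
gripper_width: 0.0092
```

```bash
python3 - <<'E'
from g import *
st()
# arc rows (world, relative)
th0=1.80;n=40
u=np.linspace(0,1,n+1);th=th0*(1-u)
y=-192*np.cos(th);z=192*np.sin(th)
for i0 in range(0,n,5):
    print([[round(float(ey[0]*(y[i]-y[i0])),1),round(float(ey[1]*(y[i]-y[i0])),1),round(float(z[i]-z[i0]),1),0] for i in range(i0+1,i0+6)])
E
```

```text
tcp bin [  1.8 140.7 269.5] world [0.6292 0.2671 0.2695] jaw ang 82.1 [ 0.1 -0.8  1. ] 0.0092
[[-1.2, -8.4, 1.8, 0], [-2.3, -16.8, 3.2, 0], [-3.5, -25.3, 4.2, 0], [-4.7, -33.9, 4.8, 0], [-5.9, -42.4, 5.0, 0]]
[[-1.2, -8.6, -0.2, 0], [-2.4, -17.1, -0.7, 0], [-3.6, -25.6, -1.6, 0], [-4.7, -34.1, -3.0, 0], [-5.9, -42.4, -4.7, 0]]
[[-1.2, -8.3, -2.1, 0], [-2.3, -16.5, -4.5, 0], [-3.4, -24.6, -7.4, 0], [-4.5, -32.5, -10.6, 0], [-5.6, -40.3, -14.1, 0]]
[[-1.1, -7.6, -3.9, 0], [-2.1, -15.1, -8.1, 0], [-3.1, -22.3, -12.7, 0], [-4.1, -29.4, -17.6, 0], [-5.0, -36.2, -22.8, 0]]
[[-0.9, -6.6, -5.5, 0], [-1.8, -12.9, -11.3, 0], [-2.6, -19.0, -17.4, 0], [-3.4, -24.8, -23.8, 0], [-4.2, -30.3, -30.4, 0]]
[[-0.7, -5.2, -6.9, 0], [-1.4, -10.1, -14.0, 0], [-2.0, -14.6, -21.3, 0], [-2.6, -18.9, -28.8, 0], [-3.2, -22.8, -36.5, 0]]
[[-0.5, -3.5, -7.9, 0], [-0.9, -6.7, -15.9, 0], [-1.3, -9.6, -24.0, 0], [-1.7, -12.0, -32.3, 0], [-2.0, -14.1, -40.7, 0]]
[[-0.2, -1.7, -8.5, 0], [-0.4, -3.1, -17.0, 0], [-0.6, -4.0, -25.6, 0], [-0.6, -4.6, -34.2, 0], [-0.7, -4.8, -42.8, 0]]
```

Request:
send_rows:
  plan:
    - [[-1.2,-8.4,1.8,0],[-2.3,-16.8,3.2,0],[-3.5,-25.3,4.2,0],[-4.7,-33.9,4.8,0],[-5.9,-42.4,5,0]]

```text
time_s: 13.47
position: [0.6231, 0.2239, 0.2746]
orientation: [0.216, 3.132, 0.002]
wrist_force: [1.2, 3.3, 2.4]
gripper_width: 0.0092
```

Request:
send_rows:
  plan:
    - [[-1.2,-8.6,-0.2,0],[-2.4,-17.1,-0.7,0],[-3.6,-25.6,-1.6,0],[-4.7,-34.1,-3,0],[-5.9,-42.4,-4.7,0]]

```text
time_s: 13.88
position: [0.617, 0.1809, 0.2682]
orientation: [0.217, 3.134, -0.001]
wrist_force: [2.8, 1.2, 1.9]
gripper_width: 0.0094
```

Request:
send_rows:
  plan:
    - [[-1.2,-8.3,-2.1,0],[-2.3,-16.5,-4.5,0],[-3.4,-24.6,-7.4,0],[-4.5,-32.5,-10.6,0],[-5.6,-40.3,-14.1,0]]

```text
time_s: 14.3
position: [0.6108, 0.141, 0.2538]
orientation: [-0.216, -3.133, 0.0]
wrist_force: [2.6, 1.0, 1.5]
gripper_width: 0.0092
```

Request:
send_rows:
  plan:
    - [[-1.1,-7.6,-3.9,0],[-2.1,-15.1,-8.1,0],[-3.1,-22.3,-12.7,0],[-4.1,-29.4,-17.6,0],[-5,-36.2,-22.8,0]]

```text
time_s: 14.72
position: [0.6055, 0.1051, 0.2307]
orientation: [-0.216, -3.132, 0.0]
wrist_force: [-0.7, 2.1, 1.6]
gripper_width: 0.0092
```

Request:
send_rows:
  plan:
    - [[-0.9,-6.6,-5.5,0],[-1.8,-12.9,-11.3,0],[-2.6,-19,-17.4,0],[-3.4,-24.8,-23.8,0],[-4.2,-30.3,-30.4,0]]

```text
time_s: 15.13
position: [0.6013, 0.075, 0.2002]
orientation: [-0.216, -3.132, -0.0]
wrist_force: [-1.3, 3.0, 0.1]
gripper_width: 0.0095
```

Request:
send_rows:
  plan:
    - [[-0.7,-5.2,-6.9,0],[-1.4,-10.1,-14,0],[-2,-14.6,-21.3,0],[-2.6,-18.9,-28.8,0],[-3.2,-22.8,-36.5,0]]

```text
time_s: 15.55
position: [0.5982, 0.0525, 0.1636]
orientation: [-0.216, -3.133, -0.001]
wrist_force: [-3.0, 3.0, 0.8]
gripper_width: 0.0092
```

```bash
python3 - <<'E'
from g import *
s=st();b=binf(s['position'][None])[0];print('th',np.arctan2(b[2]+14-95,95-b[1]),'r',np.hypot(b[2]+14-95,95-b[1]))
E
```

```text
tcp bin [  0.7 -76.2 163.6] world [0.5982 0.0525 0.1636] jaw ang 82.1 [-3.   3.   0.8] 0.0092
th 0.4495589278824857 r 190.04279678930857
```

Request:
send_rows:
  plan:
    - [[-0.5,-3.5,-7.9,0],[-0.9,-6.7,-15.9,0],[-1.3,-9.6,-24,0],[-1.7,-12,-32.3,0],[-2,-14.1,-40.7,0]]

```text
time_s: 15.97
position: [0.5964, 0.039, 0.1229]
orientation: [-0.216, -3.133, -0.002]
wrist_force: [-3.4, 5.5, 0.1]
gripper_width: 0.0095
```

Request:
send_rows:
  plan:
    - [[-0.1,-0.9,-4.2,0],[-0.2,-1.7,-8.5,0],[-0.3,-2.4,-12.7,0],[-0.4,-3.1,-17,0],[-0.5,-3.6,-21.3,0]]

```text
time_s: 16.38
position: [0.596, 0.036, 0.102]
orientation: [-0.216, -3.133, -0.003]
wrist_force: [-3.8, 5.8, 0.4]
gripper_width: 0.0088
```

Request:
send_rows:
  plan:
    - [[0,-0.3,-3,0],[-0.1,-0.6,-6,0],[-0.1,-0.8,-9,0],[-0.1,-1,-12,0],[-0.1,-1,-15,0]]

```text
time_s: 16.8
position: [0.5959, 0.0353, 0.0871]
orientation: [-0.216, -3.133, -0.004]
wrist_force: [-3.7, 5.6, 1.0]
gripper_width: 0.0091
```

```bash
python3 - <<'E'
from g import *
s=st();p,d,c=grab('wrist','w8.png')
B=binf(cloud(c,d).reshape(-1,3));k=(d.ravel()>0)&(B[:,2]>85)&(B[:,2]<150)&(abs(B[:,1]+97)<25)
for lo in(-100,-80,60,80):
  q=B[k&(B[:,0]>lo)&(B[:,0]<lo+15)];print(lo,len(q),np.percentile(q[:,2],[50,90]).round() if len(q) else '')
for lo in range(-90,90,30):
  q=B[(d.ravel()>0)&(abs(B[:,0]-35)<8)&(abs(B[:,1]-lo)<6)&(B[:,2]>60)&(B[:,2]<200)];print(lo,len(q),np.percentile(q[:,2],90) if len(q) else '')
E
```

```text
tcp bin [  0.8 -93.5  87.1] world [0.5959 0.0353 0.0871] jaw ang 82.1 [-3.7  5.6  1. ] 0.0091
-100 718 [100. 109.]
-80 1538 [105. 111.]
60 325 [100. 101.]
80 71 [ 99. 101.]
-90 83 100.79605154237058
-60 0 
-30 0 
0 115 98.30210122296883
30 118 97.83976923345601
60 108 97.7797948014385
```

Request:
send_rows:
  plan:
    - [[0,0,-1,0],[0,0,-2,0],[0,0,-3,0],[0,0,-3,0]]

```text
time_s: 17.18
position: [0.5961, 0.0353, 0.0858]
orientation: [-0.216, -3.133, -0.003]
wrist_force: [-6.1, 6.9, 8.4]
gripper_width: 0.0089
```

Request:
send_rows:
  plan:
    - [[0,0,-1,0],[0,0,-2,0],[0,0,-3,0],[0,0,-3,0]]

```text
time_s: 17.52
position: [0.5962, 0.0353, 0.0855]
orientation: [-0.215, -3.134, -0.003]
wrist_force: [-11.1, 6.6, 21.6]
gripper_width: 0.0089
```

The reaction rose to about 21 N with no further travel, so the gate is shut. I release it and move above the latch pin.

Request:
send_rows:
  plan:
    - [[0,0,4,0],[0,0,5,0],[0,0,5,0],[0,0,5,0],[0,0,5,0]]
  jaw: 44

```text
time_s: 17.93
position: [0.5965, 0.0332, 0.0862]
orientation: [0.217, 3.134, -0.001]
wrist_force: [-0.5, -0.6, -0.1]
gripper_width: 0.0393
```

Request:
send_rows:
  plan:
    - [[0,0,20,0],[0,0,55,0],[0,0,90,0],[-25,-7,110,0],[-60,-16,110,0]]

```text
time_s: 18.35
position: [0.5417, 0.0169, 0.2027]
orientation: [0.214, 3.121, -0.002]
wrist_force: [-0.8, -0.9, 0.4]
gripper_width: 0.0441
```

Request:
send_rows:
  plan:
    - [[-30,-8,0,0],[-57,-16,0,0],[-57,-16,0,0],[-57,-16,0,0]]

```text
time_s: 18.68
position: [0.4785, 0.0014, 0.1965]
orientation: [0.218, 3.134, -0.001]
wrist_force: [0.1, 0.0, 0.4]
gripper_width: 0.0437
```

```bash
python3 - <<'E'
from g import *
s=st();p,d,c=grab('wrist','w9.png')
B=binf(cloud(c,d).reshape(-1,3));ok=(d.ravel()>0)
for n,(lo,hi) in dict(pintop=(138,152),arm=(105,116)).items():
  q=B[ok&(B[:,2]>lo)&(B[:,2]<hi)&(B[:,0]>-170)&(B[:,0]<-30)&(B[:,1]<-85)&(B[:,1]>-200)]
  print(n,len(q),np.median(q,0).round(1) if len(q) else '', (q.min(0).round(),q.max(0).round()) if len(q) else '')
k=ok&(abs(B[:,2]-98)<10)
for yy in(-97,):
  q=B[k&(abs(B[:,1]+97)<6)&(B[:,0]>-40)];print('bar',len(q),np.percentile(q[:,2],90) if len(q) else '')
E
```

```text
tcp bin [-110.8 -143.2  196.5] world [0.4785 0.0014 0.1965] jaw ang 82.0 [0.1 0.  0.4] 0.0437
pintop 249 [-110.7 -142.4  144.3] (array([-117., -149.,  138.]), array([-103., -136.,  147.]))
arm 1276 [ -83.3 -126.2  110.4] (array([-124., -155.,  105.]), array([ -49., -107.,  116.]))
bar 301 99.98634635038549
```

View pics/w9.png

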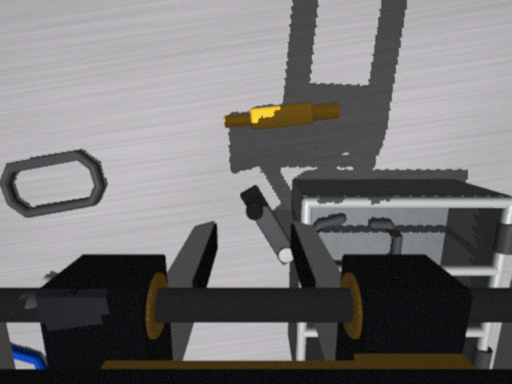

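The pin's top (254,207) is centred between the fingers, and the gate bar's top is at 100 mm, so it is shut. I descend and pinch the pin.

Request:
send_rows:
  plan:
    - [[0,1,-30,0],[0,1,-55,0],[0,1,-75,0],[0,1,-86,0],[0,1,-86,0]]

```text
time_s: 19.15
position: [0.478, 0.0033, 0.1079]
orientation: [-0.215, -3.129, -0.001]
wrist_force: [-0.4, -0.0, -0.7]
gripper_width: 0.0442
```

Request:
send_rows:
  plan:
    - [[0,0,0,0],[0,0,0,0],[0,0,0,0],[0,0,0,0],[0,0,0,0]]
  jaw: 4
  grip_force: 15

```text
time_s: 19.57
position: [0.48, 0.0026, 0.1118]
orientation: [0.216, 3.132, -0.001]
wrist_force: [-2.1, -1.7, 0.9]
gripper_width: 0.0137
```

```bash
python3 - <<'E'
from g import *
st()
th=np.linspace(2.035,0,16);P=58*np.c_[-np.sin(th),np.cos(th)];W=P[:,:1]*ex+P[:,1:]*ey
for i0 in range(0,15,5):print([[*(W[i]-W[i0]).round(1).tolist(),0,0] for i in range(i0+1,i0+6)])
E
```

```text
tcp bin [-109.5 -141.9  111.8] world [0.48   0.0026 0.1118] jaw ang 82.1 [-2.1 -1.7  0.9] 0.0137
[[-2.0, 7.6, 0, 0], [-3.0, 15.4, 0, 0], [-2.9, 23.3, 0, 0], [-1.7, 31.0, 0, 0], [0.5, 38.6, 0, 0]]
[[3.2, 7.2, 0, 0], [7.4, 13.9, 0, 0], [12.4, 19.9, 0, 0], [18.2, 25.2, 0, 0], [24.6, 29.7, 0, 0]]
[[7.0, 3.6, 0, 0], [14.4, 6.2, 0, 0], [22.1, 7.7, 0, 0], [30.0, 8.3, 0, 0], [37.8, 7.7, 0, 0]]
```

Request:
send_rows:
  plan:
    - [[-2,7.6,0,0],[-3,15.4,0,0],[-2.9,23.3,0,0],[-1.7,31,0,0],[0.5,38.6,0,0]]

```text
time_s: 19.98
position: [0.4787, 0.0411, 0.1114]
orientation: [-0.217, -3.132, 0.003]
wrist_force: [-3.6, -2.5, 3.1]
gripper_width: 0.0135
```

Request:
send_rows:
  plan:
    - [[3.2,7.2,0,0],[7.4,13.9,0,0],[12.4,19.9,0,0],[18.2,25.2,0,0],[24.6,29.7,0,0]]

```text
time_s: 20.4
position: [0.5051, 0.0719, 0.111]
orientation: [0.216, 3.134, 0.0]
wrist_force: [-2.5, -2.7, 5.1]
gripper_width: 0.0135
```

Request:
send_rows:
  plan:
    - [[7,3.6,0,0],[14.4,6.2,0,0],[22.1,7.7,0,0],[30,8.3,0,0],[35,8,0,0]]

```text
time_s: 20.82
position: [0.5405, 0.081, 0.1109]
orientation: [0.216, 3.134, 0.004]
wrist_force: [-3.1, 2.7, 4.8]
gripper_width: 0.0135
```

Request:
send_rows:
  plan:
    - [[1.5,-0.2,0,0],[3,-0.4,0,0],[4,-0.5,0,0],[4,-0.5,0,0]]

```text
time_s: 21.15
position: [0.5441, 0.0808, 0.1109]
orientation: [0.216, 3.133, 0.006]
wrist_force: [-2.7, 4.9, 4.5]
gripper_width: 0.0134
```

```bash
python3 - <<'E'
from g import *
s=st();b=binf(s['position'][None])[0]-[-60,-117,0];print('latch',np.arctan2(-b[0],b[1]),np.hypot(b[0],b[1]))
E
```

```text
tcp bin [-56.8 -55.5 110.9] world [0.5441 0.0808 0.1109] jaw ang 82.1 [-2.7  4.9  4.5] 0.0134
latch -0.05281246291291328 61.54775105860432
```

Request:
send_rows:
  plan:
    - [[1,-0.2,0,0],[2,-0.4,0,0],[3,-0.6,0,0],[3,-0.6,0,0]]

```text
time_s: 21.48
position: [0.5471, 0.0805, 0.111]
orientation: [0.216, 3.133, 0.007]
wrist_force: [-2.4, 5.8, 3.9]
gripper_width: 0.0138
```

Request:
send_rows:
  plan:
    - [[1,-0.2,0,0],[2,-0.4,0,0],[3,-0.6,0,0],[3,-0.6,0,0]]

```text
time_s: 21.82
position: [0.5496, 0.0802, 0.1109]
orientation: [-0.216, -3.134, -0.008]
wrist_force: [-3.3, 6.4, 4.8]
gripper_width: 0.0134
```

```bash
cat > l.py <<'E'
from g import *
s=st()
p,d,c=grab('wrist')
B=binf(cloud(c,d).reshape(-1,3));ok=(d.ravel()>0)
for n,(lo,hi) in dict(pin=(120,152),arm=(107,115)).items():
  q=B[ok&(B[:,2]>lo)&(B[:,2]<hi)&(B[:,0]>-140)&(B[:,0]<-20)&(B[:,1]<-25)&(B[:,1]>-180)]
  if len(q): print(n,len(q),np.median(q,0).round(1),q.min(0).round(),q.max(0).round(), [(y,np.median(q[abs(q[:,1]-y)<5,0]).round(1),np.ptp(q[abs(q[:,1]-y)<5,0]).round(1)) for y in range(-130,-40,10) if (abs(q[:,1]-y)<5).sum()>5])
E
python3 l.py
```

```text
tcp bin [-51.3 -55.4 110.9] world [0.5496 0.0802 0.1109] jaw ang 82.1 [-3.3  6.4  4.8] 0.0134
pin 1775 [-62.4 -55.3 142.9] [-67. -74. 120.] [-45. -36. 152.] [(-70, np.float64(-62.4), np.float64(1.3)), (-60, np.float64(-61.8), np.float64(21.3)), (-50, np.float64(-62.0), np.float64(22.1))]
arm 2734 [-62.6 -90.4 110.4] [ -69. -123.  107.] [-51. -43. 115.] [(-120, np.float64(-62.3), np.float64(17.6)), (-110, np.float64(-61.6), np.float64(17.7)), (-100, np.float64(-60.9), np.float64(17.9)), (-90, np.float64(-60.6), np.float64(18.0)), (-80, np.float64(-61.1), np.float64(17.9)), (-70, np.float64(-64.1), np.float64(11.9)), (-60, np.float64(-66.2), np.float64(10.0)), (-50, np.float64(-66.1), np.float64(10.6))]
```

Camera: the arm is roughly at 0, but the pads slid along the pin, so there's no firm stop contact yet. I'll release and push the pin home from the −x side with closed fingers.

Request:
send_rows:
  plan:
    - [[0,0,0,0],[0,0,0,0],[0,0,0,0],[0,0,0,0],[0,0,5,0]]
  jaw: 40

```text
time_s: 22.28
position: [0.5485, 0.0772, 0.1145]
orientation: [-0.216, -3.132, 0.001]
wrist_force: [-0.5, -0.1, -0.2]
gripper_width: 0.0393
```

Request:
send_rows:
  plan:
    - [[0,0,30,0],[0,0,50,0],[-15,0,55,0],[-37,1,55,0],[-37,1,55,0]]

```text
time_s: 22.7
position: [0.51, 0.0786, 0.1712]
orientation: [-0.216, -3.133, 0.0]
wrist_force: [0.5, -0.3, 0.2]
gripper_width: 0.0402
```

Request:
send_rows:
  plan:
    - [[0,0,0,0],[0,0,0,0],[0,0,0,0],[0,0,0,0],[0,0,0,0]]
  jaw: 0

```text
time_s: 23.12
position: [0.5129, 0.0784, 0.1705]
orientation: [-0.217, -3.134, 0.0]
wrist_force: [-0.5, -0.4, 0.2]
gripper_width: 0.0096
```

```bash
python3 l.py
```

```text
tcp bin [-87.4 -62.2 170.5] world [0.5129 0.0784 0.1705] jaw ang 82.1 [-0.5 -0.4  0.2] 0.0096
pin 215 [-63.2 -58.5 143.4] [-67. -62. 120.] [-53. -56. 145.] [(-60, np.float64(-63.2), np.float64(14.0))]
arm 1003 [ -62.2 -101.1  110.6] [ -69. -123.  107.] [-51. -56. 115.] [(-120, np.float64(-62.1), np.float64(17.9)), (-110, np.float64(-62.2), np.float64(17.6)), (-100, np.float64(-60.7), np.float64(18.1)), (-90, np.float64(-63.1), np.float64(17.9)), (-70, np.float64(-60.7), np.float64(18.0)), (-60, np.float64(-65.1), np.float64(17.6))]
```

Request:
send_rows:
  plan:
    - [[0,3,-20,0],[0,3,-40,0],[0,3,-55,0],[0,3,-57,0],[0,3,-57,0]]

```text
time_s: 23.58
position: [0.5114, 0.0815, 0.1125]
orientation: [-0.216, -3.131, 0.0]
wrist_force: [0.5, 0.2, 0.8]
gripper_width: 0.0005
```

Request:
send_rows:
  plan:
    - [[3,-0.4,0,0],[6,-0.8,0,0],[9,-1.2,0,0],[11,-1.5,0,0],[12,-1.7,0,0]]

```text
time_s: 24.0
position: [0.5255, 0.0797, 0.1146]
orientation: [0.216, 3.132, 0.0]
wrist_force: [-0.8, -0.2, 0.3]
gripper_width: 0.0006
```

Request:
send_rows:
  plan:
    - [[1,-0.1,0,0],[2,-0.3,0,0],[3,-0.4,0,0],[3,-0.4,0,0]]

```text
time_s: 24.33
position: [0.5261, 0.0796, 0.1137]
orientation: [-0.216, -3.131, -0.0]
wrist_force: [-5.5, 0.4, 4.8]
gripper_width: 0.0003
```

Request:
send_rows:
  plan:
    - [[1,-0.1,0,0],[2,-0.3,0,0],[3,-0.4,0,0],[3,-0.4,0,0]]

```text
time_s: 24.67
position: [0.5262, 0.0796, 0.1136]
orientation: [-0.215, -3.125, -0.0]
wrist_force: [-12.8, 1.1, 11.0]
gripper_width: 0.0001
```

Request:
send_rows:
  plan:
    - [[-5,0.7,0,0],[-15,2,0,0],[-15,2,20,0],[-15,2,55,0],[-15,2,95,0]]

```text
time_s: 25.08
position: [0.5131, 0.081, 0.2071]
orientation: [-0.216, -3.129, 0.001]
wrist_force: [0.9, -0.5, 0.4]
gripper_width: 0.0006
```

Request:
send_rows:
  plan:
    - [[-30,-10,20,0],[-60,-20,30,0],[-60,-30,30,0],[-60,-30,30,0],[-60,-30,30,0]]

```text
time_s: 25.5
position: [0.4557, 0.0507, 0.2384]
orientation: [0.218, 3.133, 0.0]
wrist_force: [-0.2, 0.4, -0.9]
gripper_width: 0.0006
```

```bash
python3 l.py; python3 - <<'E'
from g import *
p,d,c=last('wrist');B=binf(cloud(c,d).reshape(-1,3));ok=(d.ravel()>0)
for lo in range(-90,100,20):
  q=B[ok&(abs(B[:,0]-lo)<6)&(abs(B[:,1]+97)<5)&(B[:,2]>80)&(B[:,2]<108)]
  if len(q)>5: print('bar',lo,len(q),np.percentile(q[:,2],[50,80]).round(1))
for x0 in(-105,-35,35,105):
  q=B[ok&(abs(B[:,0]-x0)<4)&(abs(B[:,1])<60)&(B[:,2]>85)&(B[:,2]<150)]
  if len(q)>5: print('grille',x0,len(q),np.median(q[:,2]).round(1))
E
```

```text
tcp bin [-140.3  -97.5  238.4] world [0.4557 0.0507 0.2384] jaw ang 82.0 [-0.2  0.4 -0.9] 0.0006
bar 30 34 [98.3 98.9]
bar 50 52 [98.8 99.5]
grille -105 820 98.8
grille -35 260 98.7
grille 35 162 98.8
```

Request:
send_rows:
  plan:
    - [[0,-35,10,0],[0,-70,20,0],[0,-105,30,0],[0,-140,30,0],[0,-140,30,0]]

```text
time_s: 25.97
position: [0.4564, -0.0942, 0.2682]
orientation: [-0.225, -3.133, 0.004]
wrist_force: [-0.3, 0.3, 0.7]
gripper_width: 0.0005
```

```bash
python3 l.py; python3 - <<'E'
from g import *
for n in('top','side'):
  p,d,c=grab(n);B=binf(cloud(c,d).reshape(-1,3));ok=(d.ravel()>0)
  q=B[ok&(abs(B[:,0]+60)<35)&(B[:,1]<-25)&(B[:,1]>-180)&(B[:,2]>104)&(B[:,2]<152)]
  print(n,len(q),np.median(q,0).round(1) if len(q) else '',q.min(0).round() if len(q) else '',q.max(0).round() if len(q) else '')
p,d,c=last('wrist');B=binf(cloud(c,d).reshape(-1,3));ok=(d.ravel()>0)
q=B[ok&(abs(B[:,0])<104)&(abs(B[:,1])<94)&(B[:,2]>6)&(B[:,2]<30)];print('in bin',len(q))
E
```

```text
tcp bin [-119.6 -240.9  268.2] world [ 0.4564 -0.0942  0.2682] jaw ang 81.8 [-0.3  0.3  0.7] 0.0005
pin 301 [-61.8 -58.7 141.1] [-67. -63. 120.] [-53. -49. 146.] [(-60, np.float64(-61.9), np.float64(13.7)), (-50, np.float64(-61.7), np.float64(12.9))]
arm 901 [-61.6 -87.8 110.4] [ -69. -124.  107.] [-51. -44. 115.] [(-120, np.float64(-60.8), np.float64(17.3)), (-110, np.float64(-62.8), np.float64(17.4)), (-100, np.float64(-60.6), np.float64(17.6)), (-90, np.float64(-60.5), np.float64(18.0)), (-80, np.float64(-60.2), np.float64(17.9)), (-70, np.float64(-60.5), np.float64(18.0)), (-60, np.float64(-62.6), np.float64(18.0)), (-50, np.float64(-66.8), np.float64(6.4))]
top 145 [-57.5 -82.  111.4] [ -66. -121.  104.] [-30. -42. 148.]
side 166 [-62.5 -71.8 111.8] [ -70. -121.  104.] [-50. -45. 146.]
in bin 1059
```

Latch arm is straight in over the bar, against its stop, and the gate lies on the rim. The arm is clear of everything, so I'm handing in.

```bash
python3 -c "
from h import *
print(manip.close_job())"
```

```text
the job is handed in; nothing more can be done
None
```

The cracked carabiner is in the reject bin, the gate is shut on the rim and the latch is turned fully in. I handed the job in at about 26 s of the 72 s, with the arm clear of everything.

- **Carabiner:** I picked up the dark loop with the broken side by its spine and released it on the bin floor. A picture after release showed it lying flat beside the snapgate.
- **Gate:** I held the end bar and led it down along its arc, ending gently. It then took about 21 N of push with no further travel. The bar's top measured about 99–100 mm, where 100 mm is shut.
- **Latch:** I swung the pin in only after the gate was shut, then pushed it against its stop; the push rose to about 13 N with no further travel. The pin measured at bin x −61, y −59 mm, against a closed position of −60, −59 mm.
- **What went wrong:**
  - My first grasp closed on nothing, because the reported TCP height read about 32 mm lower than the real fingers. I corrected for this using the wrist camera and the contact forces.
  - The first swing of the latch ended with the fingers sliding along the pin, so I pushed it home again with closed fingers.
- **Other gear:** I did not knowingly touch anything else on the bench, but I did not measure those items again at the end.

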